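# Move the key cartridge from its parking dock to the magnetic chuck's control box

## Task

The magnetic chuck's key cartridge is parked, caught down, in the small metal dock. Push it to make the dock's catch let go so that it pops up, lift it out, put it into the open bay of the grey control box and push it down gently until that catch holds it down by itself. Do not force the catches or jam the cartridge, and leave the other things on the table alone.

Things in the scene. Friction and masses are not known exactly. Their poses are not given: they have to be found in the camera images.
- cartridge_center (a point): Centre (half-way up) of the cartridge: upright black plastic block with a steel cap plate, 22 (its x) x 44 (its y) x 70 mm tall (z up), about 0.14 kg; either way round fits. Held down it stands about 13 mm out of its bay; popped up, or set on a popped-up seat, about 35 mm (both up to 3 mm more or less).
- dock: Parking dock, plain aluminium block 110 x 90 x 100 mm tall on a dark foot plate 130 x 104 x 8 mm, fixed. Origin on the table under its centre; z up. Its bay is in the middle of its top.
- dock_bay (a point): Centre of the mouth of the dock's bay, at the dock's top face, 100 mm above the table. The bay is a vertical slot 24 mm (x) x 46 mm (y), 1 mm clear of the cartridge on every side, its rim bevelled by 4 mm. Axes as the dock.
- control_box: Magnetic chuck control box, grey painted, 130 (x) x 170 (y) x 100 mm tall, fixed, with a black rocker switch (40 x 26 mm, about 15 mm high) on its top at y = +50 mm. Origin on the table under its centre; z up.
- box_bay (a point): Centre of the mouth of the control box's bay, at the box's top face (100 mm above the table), 35 mm to -y of the box's middle. Slot and rim as the dock's: 24 mm (x) x 46 mm (y). Axes as the control box.
- dock_catch (a joint): How far the sprung seat of the dock's bay is pushed down, m: 0 up, 0.0223 held. Push-push: a full push past 0.026 and release catches a seat that was up, and lets a held one rise to 0. Resistance about 4 N at 0 rising to 9 N at 0.027, plus drag 50 N per m/s; a hard stop at 0.0272 (force then climbs steeply: stop pushing at about 14 N, come to it slowly).
- box_catch (a joint): How far the sprung seat of the control box's bay is pushed down, m: 0 up, 0.0223 held. Push-push: a full push past 0.026 and release catches a seat that was up, and lets a held one rise to 0. Resistance about 4 N at 0 rising to 9 N at 0.027, plus drag 50 N per m/s; a hard stop at 0.0272 (force then climbs steeply: stop pushing at about 14 N, come to it slowly).
- dock_seat: Seat plate under the cartridge in the dock's bay; moves with the catch. Popped up, its top is 35 mm below the bay's mouth, but each catch is set up to 3 mm higher or lower, differently each time, so its depth must be felt. More than 28 N on the seat damages the catch.
- box_seat: Seat plate under the cartridge in the control box's bay; moves with the catch. Popped up, its top is 35 mm below the bay's mouth, but each catch is set up to 3 mm higher or lower, differently each time, so its depth must be felt. More than 28 N on the seat damages the catch.
- clamp_bar: Battered red-painted flat steel bar, 190 x 26 x 12 mm, lying between the two housings. Origin under its centre, x along it. Bystander.
- shim_block: Brass block 50 x 30 x 20 mm. Origin under its centre. Bystander.
- chuck_key: Chrome T-shaped drill chuck key, about 80 x 80 x 17 mm, lying flat. Origin on the table under its middle. Bystander.
- v_block: Dark steel channel-shaped block 50 x 60 x 42 mm. Origin under its centre. Bystander.
- oil_can: Green painted can, 56 mm across, 120 mm tall, standing. Origin under its centre. Bystander.
- spanner: Steel spanner 190 mm long, lying flat. Bystander.
- t_nut: Dark steel T-nut 32 x 32 x 20 mm. Origin under its centre. Bystander.
- cartridge: The same cartridge; origin at the centre of its underside.
There are look-alikes about, which are no part of the job. Leave any orange look-alike of the dock alone. There is more than one size of the cartridge; the job needs the smaller.

How it is judged (in metres and radians):
On the way, in this order (a step that is already met when the one before it is completed fails the run):
1. the dock's catch has let go and the cartridge has popped up in the dock (value of joint dock_catch below 0.004 m and horizontal distance between cartridge_center and dock_bay below 0.006 m and z of cartridge_center in the frame of dock_bay below 0.006 m), for 0.05 s.
2. the cartridge is in the control box's bay and held down by the catch (value of joint box_catch between 0.0205 and 0.0245 m and horizontal distance between cartridge_center and box_bay below 0.004 m and z of cartridge_center in the frame of box_bay below -0.014 m and angle between cartridge_center's own z axis and vertical below 0.06 rad and contact force between the fingers and cartridge below 0.1 N), for 0.3 s.
At the end, for the whole second after the job is handed in: The cartridge stands upright (within 3.4 degrees) in the control box's bay, within 4 mm of its middle, its centre at least 14 mm below the mouth, with the control box's seat held down by the catch (20.5 to 24.5 mm) and at rest, and the dock's seat is up (within 4 mm) (value of joint box_catch between 0.0205 and 0.0245 m and horizontal distance between cartridge_center and box_bay below 0.004 m and z of cartridge_center in the frame of box_bay below -0.014 m and angle between cartridge_center's own z axis and vertical below 0.06 rad and value of joint dock_catch below 0.004 m and linear speed of box_seat below 0.01 m/s); the robot touches nothing.
It fails at once if a catch is pushed with more than 28 N (contact force between cartridge and dock_seat above 28 N or contact force between cartridge and box_seat above 28 N).
It fails at once if the cartridge is jammed against the dock or the control box with more than 35 N (contact force between cartridge and dock above 35 N or contact force between cartridge and control_box above 35 N).
It fails at once if one of the other things on the table is moved by more than 20 mm (distance of any of clamp_bar, shim_block, chuck_key, v_block, oil_can, spanner, t_nut from where it was at the start of the episode above 0.02 m).
It also fails if it takes over 64 s, if anything falls off the work surface, if the arm or the gripper's body presses on something with over 40 N, if the wrist force passes 120 N, or if a joint passes its speed limit or range.

## Robot

A 6-joint arm with a two-finger parallel gripper is mounted at the origin on the work surface. World frame = base frame: x ahead of the robot, y to its left, z up, the work surface at z = 0. Lengths are in mm, angles in rad, forces in N, time in s.
With the tool pointing down it reaches from about 275 to 750 mm from the base axis. Payload 10.2 kg.
Tool frame: the origin (TCP) lies at the very end of the fingers, on their centre line; the grasp point (between the pads) lies 19 mm behind it; x points along the fingers, y is the direction in which the jaws open and shut, and the axes are right-handed (so a half turn about x gives the same grasp; the last joint's range is limited). The gripper opens to 85 mm and grips with 20 to 120 N. Pads are 22 mm wide; open, the fingers measure 114 mm over their backs; the gripper's body (76 mm by 85 mm) begins 54 mm behind the grasp point. The pads swing forward as they close: fully open they stand 13 mm farther back than shut.
Start: joints at [-1.419, 0.313, 1.498, -0, 1.331, -0.223], TCP at [192.183, -488.566, 231.294] pointing down, gripper open.
Joint ranges: [-2.94, 2.94], [-0.97, 2.17], [0.19, 2.56], [-1.23, 4.37], [0.02, 3.11], [-2.88, 2.88]. Speed limits (rad/s): [2.39, 2.39, 3.01, 3.14, 3.14, 3.14].

## Interface

Orientations are given as a unit quaternion [w, x, y, z].
In Python, from rig import ctrl, viewer, order gives the robot as it stands. The module is installed in compiled form; this text tells all that it offers.
- The arm moves only by the tool carry_out, never from a script. Its argument "deltas" is a list of rows, each a list of 7 numbers: the gripper command: -1 is fully open, 1 is shut, values between are in proportion, then the shift along the tool's x, y, z in mm, then the turn, a rotation vector about the tool's x, y, z in degrees. A call has exactly 5 rows; each row is the pose to reach, as a shift and turn from the pose commanded when the call began, along the tool's axes at that moment; what a row does not reach only later rows make up. A row lasts 1/8 s, in which the tool goes at most 62.5 mm and 10.7 degrees, less where a joint would pass 70% of its speed; a pose out of reach is approached as far as the arm can. A call with a gripper value outside its range is refused whole. The fingers move at their own pace and stop on an object; "newtons" is the grip in N (left out, the last holds). Time passes only in rows, so rows that repeat a pose let the fingers close, or fill a call up. It gives the time, the measured TCP pose, the force and the opening at its end, in the units of the state.
- ctrl.sense(): the state, without advancing time (a new reading comes with each control period).
- viewer.capture(name): name is "scene" or "top" or "wrist"; returns the picture (400x640x3 uint8, red, green, blue); there is no depth.
- viewer.calibration(name): a dict with "fx", "fy", "cx", "cy" (pixels), "xyz" and "attitude" of the camera in the world; the wrist camera has in their place "T_tool_cam" (4x4, takes a point from camera to tool coordinates, whose origin is the TCP and whose axes are the tool frame's). Camera axes: x right, y down, z forward; pixel columns grow to the right and rows downward; lengths in mm; the calibration is good to about 2 mm. The wrist camera is an equidistant fisheye: a pixel r from the principal point sees the ray r / f radians off the axis. A picture is of the moment at which its call begins: read the wrist's pose just before it. calibration takes no time and is no camera call.
- order.finish_job(): hands the job in, once; it reports no verdict.
The state is a dict: "time_s": time; "joints": joint angles; "dq": joint speeds; "tau": joint torques, N m; "eef_pos": TCP position; "ee_rot": TCP orientation; "force": force on the tool from outside, world axes, zero at the start; "wrist_torque": the same for the moment, N m; "grip_width": opening from 0.0 (shut) to 1.0 (fully open).
Only numpy, scipy, OpenCV 4.12 (cv2) and the standard library are available. Lean on these libraries where they do the work, as an engineer would, in place of code of your own. Each camera call takes 0.05 s, during which the arm holds its last target. There are 200 camera calls.

## Working session

There is one attempt and no reset: what is moved stays moved. The work goes in short steps, Python scripts to look and compute and a tool call to move; the robot and the scene stay as the last step left them, time stands still between calls to the robot, and variables do not carry over. Pictures are saved under pics/ and viewed, about 8 in all and at most 12, crops included, and the job is handed in when it is done.

Besides the shell and the picture viewer there is one more tool, called after ">>>" as name([rows], argument=value, ...), one row to a line, values as JSON. carry_out: Moves the arm, as the interface text tells. Its arguments: {"type":"object","properties":{"deltas":{"type":"array"},"newtons":{"type":"number"}},"required":["deltas"]}

```bash
mkdir -p pics; cat > h.py <<'E'
import numpy as np, cv2
from rig import ctrl, viewer, order
from scipy.spatial.transform import Rotation as R
def save(name,fn,crop=None,scale=1):
    im=viewer.capture(name)
    cv2.imwrite('pics/raw_'+fn,im[:,:,::-1])
    if crop: im=im[crop[1]:crop[3],crop[0]:crop[2]]
    im=cv2.resize(im,None,fx=scale,fy=scale,interpolation=cv2.INTER_CUBIC)
    cv2.imwrite('pics/'+fn,im[:,:,::-1]); return im
E
python3 - <<'E'
from h import *
np.set_printoptions(suppress=True,precision=4)
s=ctrl.sense();print(s)
for n in('scene','top','wrist'):print(n,viewer.calibration(n))
save('top','top.png');save('scene','scene.png')
a=cv2.imread('pics/top.png');b=cv2.imread('pics/scene.png')
E
```

```text
{'time_s': 0.0, 'joints': array([-1.4194,  0.3135,  1.4985, -0.    ,  1.331 , -0.2234]), 'dq': array([ 0.0009, -0.0012,  0.0011, -0.0001,  0.0001,  0.0002]), 'tau': array([ -0.0008, -41.2261, -25.9746,  -0.0003,   0.0041,  -0.    ]), 'eef_pos': array([ 192.1546, -488.2918,  230.7244]), 'ee_rot': array([ 0.1313,  0.6947,  0.1322, -0.6947]), 'force': array([-0.4181,  0.9561, -0.632 ]), 'wrist_torque': array([ 0.0147, -0.023 , -0.0058]), 'grip_width': 0.9962104522695793}
scene {'fx': 464.9055090055897, 'fy': 464.9055090055897, 'cx': 322.45729033679015, 'cy': 202.84320091507098, 'xyz': array([1029.086 , -384.5754, 1147.7302]), 'attitude': array([-0.2234,  0.8758,  0.4139, -0.1079])}
top {'fx': 423.8811025666709, 'fy': 423.8811025666709, 'cx': 320.41058784899434, 'cy': 193.00612412694372, 'xyz': array([ 344.8997,  -40.916 , 1089.2571]), 'attitude': array([-0.0839,  0.7472, -0.6547,  0.0771])}
wrist {'fx': 309.70691628693146, 'fy': 309.70691628693146, 'cx': 320.79190715520497, 'cy': 203.82197378730388, 'T_tool_cam': array([[   0.0004,   -0.2929,    0.9561, -142.4738],
       [   1.    ,   -0.0013,   -0.0008,   -1.0399],
       [   0.0014,    0.9561,    0.2929,  -75.6794],
       [   0.    ,    0.    ,    0.    ,    1.    ]])}
```

View pics/top.png

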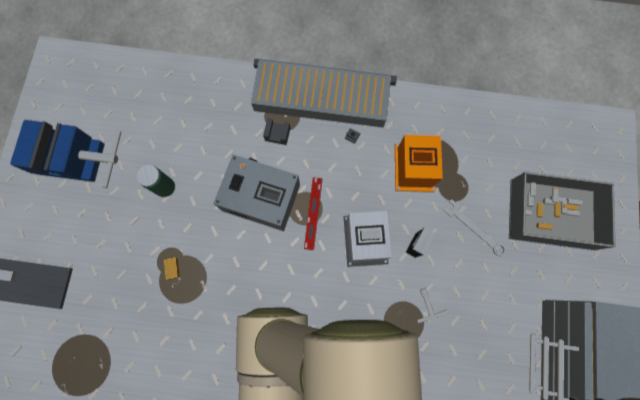

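View pics/scene.png

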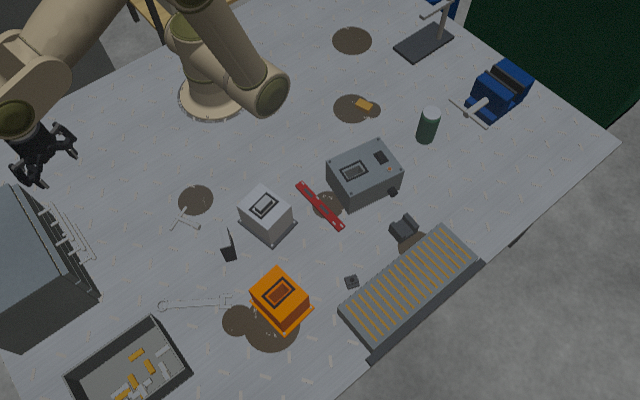

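The dock (silver) is at top (370,237), the control box at (257,190) with its bay at (270,193), and the orange look-alike at (420,162). Next I'll enlarge both views.

```bash
python3 - <<'E'
import cv2,numpy as np
a=cv2.imread('pics/raw_top.png')[145:275,205:405];b=cv2.imread('pics/raw_scene.png')[130:260,220:420]
f=lambda i:cv2.resize(i,None,fx=4,fy=4,interpolation=cv2.INTER_CUBIC)
cv2.imwrite('pics/c1.png',f(a));cv2.imwrite('pics/c2.png',f(b))
E
```

```text
(no output)
```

View pics/c1.png

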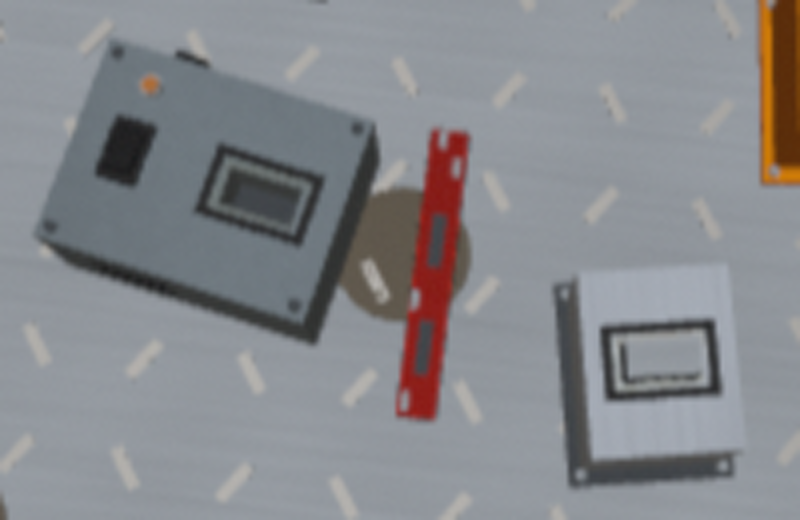

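View pics/c2.png

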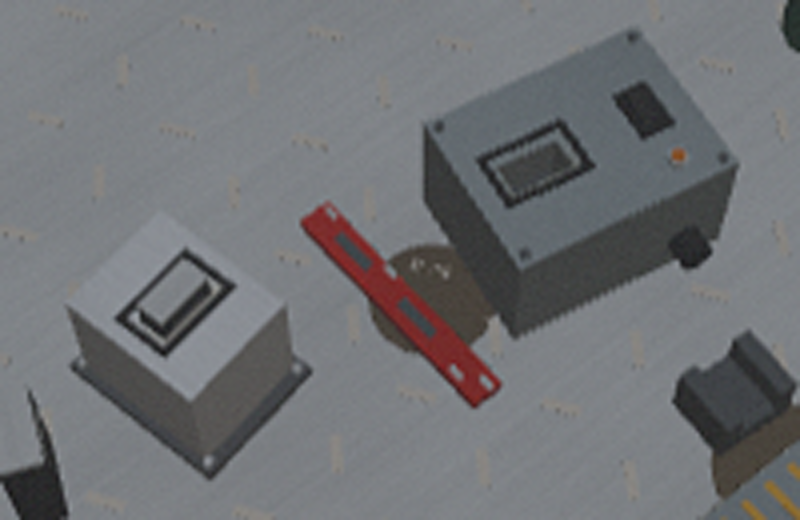

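```bash
cat >> h.py <<'E'
CAL={n:viewer.calibration(n) for n in('scene','top')}
def ray(n,uv):
    c=CAL[n];d=np.array([(uv[0]-c['cx'])/c['fx'],(uv[1]-c['cy'])/c['fy'],1.])
    q=c['attitude'];return c['xyz'],R.from_quat([q[1],q[2],q[3],q[0]]).apply(d)
def atz(n,uv,z):
    o,d=ray(n,uv);return o+d*(z-o[2])/d[2]
def wray(uv,s):
    c=viewer.calibration('wrist');T=c['T_tool_cam'];v=np.array([uv[0]-c['cx'],uv[1]-c['cy']]);r=np.hypot(*v);t=r/c['fx']
    d=np.r_[v/max(r,1e-9)*np.sin(t),np.cos(t)];q=s['ee_rot'];W=R.from_quat([q[1],q[2],q[3],q[0]])
    return W.apply(T[:3,3])+s['eef_pos'],W.apply(T[:3,:3]@d)
def tri(rs):
    A=0;b=0;
    for o,d in rs:
        d=d/np.linalg.norm(d);P=np.eye(3)-np.outer(d,d);A=A+P;b=b+P@o
    p=np.linalg.solve(A,b);return p,[np.linalg.norm(np.cross(p-o,d/np.linalg.norm(d))) for o,d in rs]
E
python3 - <<'E'
from h import *
np.set_printoptions(suppress=True,precision=2)
D={'dock':([(601,327),(716,321),(721,391),(608,399)],[(186,249),(234,286),(166,354),(118,318)]),
'box':([(221,145),(324,178),(300,244),(196,211)],[(563,121),(595,164),(511,206),(478,160)])}
for k,(a,b) in D.items():
    a=np.array(a)/4+[205,145];b=np.array(b)/4+[220,130]
    print(k,tri([ray('top',a.mean(0)),ray('scene',b.mean(0))]))
    for n,p in(('top',a),('scene',b)):
        P=np.array([atz(n,u,100) for u in p])[:,:2];print(n,P.tolist(),P.mean(0))
        L=np.roll(P,-1,0)-P;print(np.linalg.norm(L,axis=1),np.degrees(np.arctan2(L[:,1],L[:,0])))
q=ctrl.sense()['ee_rot'];print(R.from_quat([q[1],q[2],q[3],q[0]]).as_matrix())
E
```

```text
dock (array([ 490.3 , -144.55,   96.07]), [np.float64(1.3335294822958852), np.float64(1.3335294822959451)])
top [[503.54044118332945, -108.01869261856075], [515.9999396099271, -174.8044524764599], [475.3427706676524, -181.70104599344987], [462.04302304002726, -116.81578599381365]] [ 489.23 -145.33]
[67.94 41.24 66.23 42.42] [ -79.43 -170.37  101.58   11.97]
scene [[465.3861249533669, -116.31909506261172], [507.3288907800228, -108.66550415215863], [519.3563175850486, -171.17390375900865], [478.96604001555136, -179.7765384808021]] [ 492.76 -143.98]
[42.64 63.65 41.3  64.89] [  10.34  -79.11 -167.98  102.08]
box (array([557.78, 105.  ,  94.79]), [np.float64(1.1492474947851559), np.float64(1.1492474947850866)])
top [[583.2435718806489, 131.4330955331294], [571.2110644003288, 66.9059103812452], [529.4139253632543, 75.02840852632968], [541.083735295099, 139.59396458663667]] [556.24 103.24]
[65.64 42.58 65.61 42.94] [-100.56  169.     79.75  -10.96]
scene [[546.5976776643681, 139.44941997808274], [585.9453132011149, 133.02556827021323], [575.1172706404096, 68.33733612438283], [533.8884278452452, 74.84636018502005]] [560.39 103.91]
[39.87 65.59 41.74 65.84] [ -9.27 -99.5  171.03  78.87]
[[-0.    0.37 -0.93]
 [ 0.   -0.93 -0.37]
 [-1.   -0.   -0.  ]]
```

```bash
cat >> h.py <<'E'
def plan(xyz,yaw,cmd=None):
    """row (shift mm, turn deg) to TCP xyz pointing down, tool y at yaw deg; cmd=(xyz,yaw) commanded pose"""
    s=ctrl.sense()
    def M(y): c,n=np.cos(np.radians(y)),np.sin(np.radians(y));return np.array([[0,c,n],[0,n,-c],[-1,0,0]])
    if cmd: p,W=np.array(cmd[0]),M(cmd[1])
    else: q=s['ee_rot'];p,W=s['eef_pos'],R.from_quat([q[1],q[2],q[3],q[0]]).as_matrix()
    print('t',round(s['time_s'],2),'shift',np.round(W.T@(np.array(xyz)-p),2),'turn',np.round(R.from_matrix(W.T@M(yaw)).as_rotvec(degrees=True),2))
def st():
    s=ctrl.sense();q=s['ee_rot'];W=R.from_quat([q[1],q[2],q[3],q[0]]).as_matrix()
    print('t',round(s['time_s'],2),np.round(s['eef_pos'],2),'yaw',np.degrees(np.arctan2(W[1,1],W[0,1])),'tilt',W[2],s['force'],s['grip_width']);return s
E
python3 -c "
from h import *
plan([490.5,-144.5,200],11,([192.183,-488.566,231.294],-68.15))"
```

```text
t 0.1 shift [  31.29 -208.32 -404.94] turn [-79.15   0.     0.  ]
```

>>> carry_out([
  [1,31.3,-208.3,-405,-79.2,0,0],
  [1,31.3,-208.3,-405,-79.2,0,0],
  [1,31.3,-208.3,-405,-79.2,0,0],
  [1,31.3,-208.3,-405,-79.2,0,0],
  [1,31.3,-208.3,-405,-79.2,0,0],
])

```text
time_s: 0.72
eef_pos: [399.0, -252.6, 209.7]
ee_rot: [-0.433, -0.559, -0.433, 0.559]
force: [0.8, -0.2, 0.3]
grip_width: 0.003
```

```bash
python3 -c "
from h import *
st();plan([490.5,-144.5,200],11)"
```

```text
t 0.72 [ 398.96 -252.62  209.68] yaw -14.468675674109518 tilt [-1.00000000e+00 -2.37063451e-05 -1.79516199e-05] [ 0.79458512 -0.17914292  0.2854208 ] 0.0025936650895155766
t 0.72 shift [   9.68   61.63 -127.57] turn [-25.47  -0.     0.  ]
```

>>> carry_out([
  [1,9.7,61.6,-127.6,-25.5,0,0],
  [1,9.7,61.6,-127.6,-25.5,0,0],
  [1,9.7,61.6,-127.6,-25.5,0,0],
  [1,9.7,61.6,-127.6,-25.5,0,0],
  [1,9.7,61.6,-127.6,-25.5,0,0],
])

```text
time_s: 1.35
eef_pos: [489.5, -147.9, 200.2]
ee_rot: [0.544, 0.452, 0.544, -0.452]
force: [-0.2, 0.5, -0.4]
grip_width: 0.003
```

```bash
python3 - <<'E'
from h import *
s=st()
import pickle;pickle.dump(s,open('s1.pkl','wb'))
save('wrist','w1.png',None,1.25)
E
```

```text
t 1.35 [ 489.5  -147.91  200.18] yaw 10.514124387146358 tilt [-9.99999937e-01 -3.25669005e-04  1.42000603e-04] [-0.19231016  0.50288317 -0.42551302] 0.00277112683802575
```

View pics/w1.png

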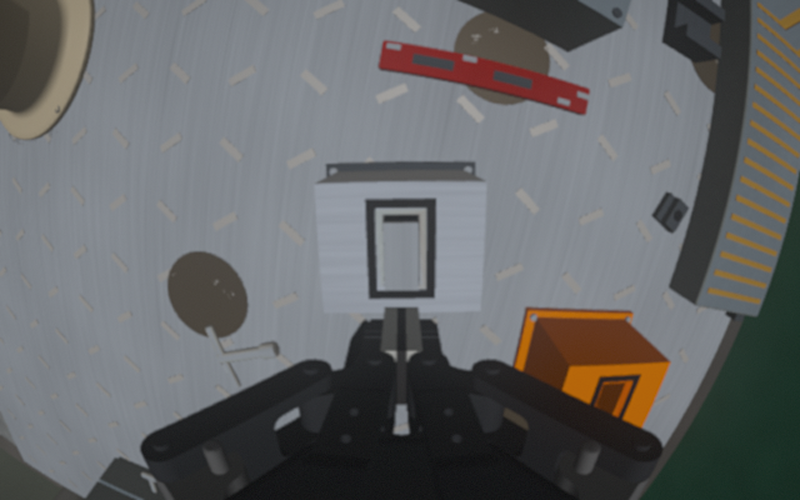

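Wrist view: the dock's frame corners are (366,199), (435,199), (434,298) and (369,298), with the cartridge inside. It sits straight under the tool, and the yaw matches well.

```bash
python3 - <<'E'
from h import *
import pickle
np.set_printoptions(suppress=True,precision=2)
s=pickle.load(open('s1.pkl','rb'))
f=np.array([(366,199),(435,199),(434,298),(369,298)])/1.25
def g(p,z):
    o,d=wray(p,s);return (o+d*(z-o[2])/d[2])[:2]
P=np.array([g(p,100) for p in f]);print('frame',P.mean(0));L=np.roll(P,-1,0)-P;print(np.linalg.norm(L,axis=1),np.degrees(np.arctan2(L[:,1],L[:,0])))
c=np.array([(384,222),(419,222),(420,292),(385,292)])/1.25  # cap
C=np.array([g(p,113) for p in c]);print('cap',C.mean(0),np.linalg.norm(np.roll(C,-1,0)-C,axis=1))
T=np.array([g(np.array(p)/1.25,100) for p in [(316,182),(487,182),(481,312),(325,312)]]);print('top',T.mean(0),np.linalg.norm(np.roll(T,-1,0)-T,axis=1))
a=np.array([(601,327),(716,321),(721,391),(608,399)])/4+[205,145];b=np.array([(186,249),(234,286),(166,354),(118,318)])/4+[220,130]
print(tri([ray('top',a.mean(0)),ray('scene',b.mean(0)),wray(P.mean(0)*0+f.mean(0),s)]))
plan([490.5,-144.5,122],11)
E
```

```text
frame [ 489.25 -143.18]
[43.72 67.84 44.41 67.84] [  10.43  -78.72 -169.56  100.7 ]
cap [ 490.08 -144.2 ] [21.23 45.78 22.46 45.76]
top [ 490.06 -142.83] [108.89  90.5  109.49  90.44]
(array([ 489.8 , -144.15,   94.74]), [np.float64(1.7289233454337378), np.float64(1.1660656687757267), np.float64(0.8468980664131124)])
t 1.4 shift [78.28  1.64 -3.27] turn [-0.49  0.01  0.01]
```

>>> carry_out([
  [1,30,1.5,-3.8,-0.2,0,0],
  [1,60,1.5,-3.8,-0.2,0,0],
  [1,78,1.5,-3.8,-0.2,0,0],
  [1,78,1.5,-3.8,-0.2,0,0],
  [1,78,1.5,-3.8,-0.2,0,0],
])

```text
time_s: 2.02
eef_pos: [491.1, -143.6, 123.2]
ee_rot: [0.545, 0.451, 0.544, -0.451]
force: [0.6, 0.0, 0.3]
grip_width: 0.002
```

```bash
python3 -c "
from h import *
st()"
```

```text
t 2.02 [ 491.09 -143.56  123.17] yaw 10.81027762283801 tilt [-9.99998840e-01  1.14906313e-03  9.99529654e-04] [0.55040596 0.04127662 0.32639721] 0.0018487512275222834
```

>>> carry_out([
  [1,3,0,0,0,0,0],
  [1,5,0,0,0,0,0],
  [1,6,0,0,0,0,0],
  [1,7,0,0,0,0,0],
  [1,8,0,0,0,0,0],
])

```text
time_s: 2.65
eef_pos: [491.2, -142.8, 114.6]
ee_rot: [0.546, 0.45, 0.545, -0.45]
force: [-0.7, 1.2, 6.2]
grip_width: 0.0
```

>>> carry_out([
  [1,0.6,0,0,0,0,0],
  [1,1.2,0,0,0,0,0],
  [1,1.8,0,0,0,0,0],
  [1,2.4,0,0,0,0,0],
  [1,3,0,0,0,0,0],
])

```text
time_s: 3.28
eef_pos: [491.3, -142.8, 111.8]
ee_rot: [0.546, 0.45, 0.545, -0.45]
force: [-1.8, 1.3, 6.1]
grip_width: 0.005
```

>>> carry_out([
  [1,0.5,0,0,0,0,0],
  [1,1,0,0,0,0,0],
  [1,1.5,0,0,0,0,0],
  [1,1.9,0,0,0,0,0],
  [1,2.2,0,0,0,0,0],
])

```text
time_s: 3.9
eef_pos: [491.3, -142.8, 109.6]
ee_rot: [0.546, 0.45, 0.545, -0.45]
force: [-1.4, 1.0, 7.2]
grip_width: 0.002
```

>>> carry_out([
  [1,0.3,0,0,0,0,0],
  [1,0.6,0,0,0,0,0],
  [1,0.9,0,0,0,0,0],
  [1,1.1,0,0,0,0,0],
  [1,1.3,0,0,0,0,0],
])

```text
time_s: 4.53
eef_pos: [491.9, -143.0, 109.5]
ee_rot: [0.546, 0.451, 0.544, -0.45]
force: [-2.2, 2.6, 17.8]
grip_width: -0.003
```

>>> carry_out([
  [1,-4,0,0,0,0,0],
  [1,-12,0,0,0,0,0],
  [1,-25,0,0,0,0,0],
  [1,-50,0,0,0,0,0],
  [-0.1,-65,0,0,0,0,0],
])

```text
time_s: 5.15
eef_pos: [491.1, -142.9, 174.1]
ee_rot: [0.546, 0.45, 0.545, -0.45]
force: [0.4, -0.6, -0.2]
grip_width: 0.199
```

>>> carry_out([
  [-0.1,0,0,0,0,0,0],
  [-0.1,0,0,0,0,0,0],
  [-0.1,0,0,0,0,0,0],
  [-0.1,0,0,0,0,0,0],
  [-0.1,0,0,0,0,0,0],
])

```text
time_s: 5.78
eef_pos: [490.9, -142.7, 172.4]
ee_rot: [0.545, 0.45, 0.545, -0.45]
force: [0.2, 0.5, 0.1]
grip_width: 0.551
```

```bash
python3 - <<'E'
from h import *
s=st()
import pickle;pickle.dump(s,open('s2.pkl','wb'))
save('wrist','w2.png',(190,80,490,320),2.6)
E
```

```text
t 5.78 [ 490.87 -142.71  172.44] yaw 10.889730420912432 tilt [-9.99999903e-01 -3.32519853e-04 -2.88383596e-04] [0.19005938 0.47737903 0.07562628] 0.5512546236933317
```

View pics/w2.png

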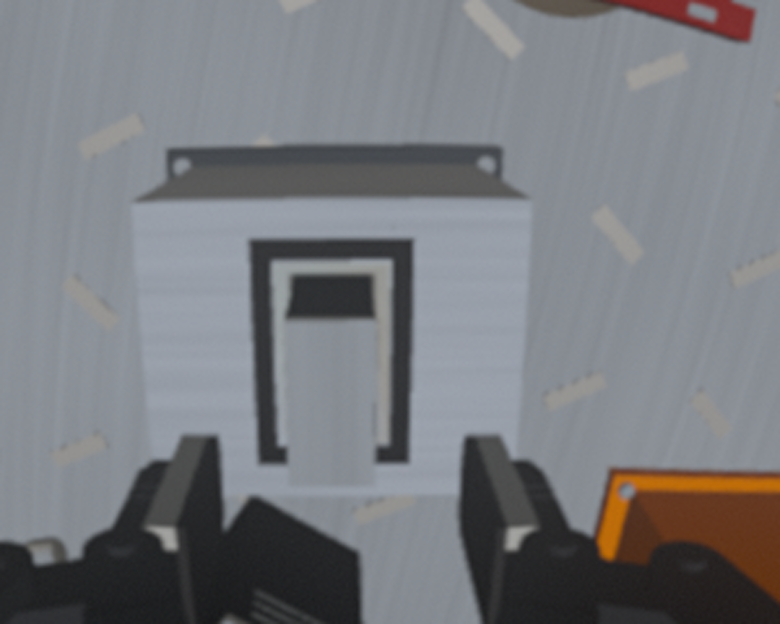

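It has popped up: the cap is at crop (286–376, 318–487), centred between the jaws, and its dark side is visible.

```bash
python3 - <<'E'
from h import *
import pickle
np.set_printoptions(suppress=True,precision=2)
s=pickle.load(open('s2.pkl','rb'))
def g(p,z):
    o,d=wray(np.array(p)/2.6+[190,80],s);return (o+d*(z-o[2])/d[2])[:2]
for z in(131,135,139):
    C=np.array([g(p,z) for p in [(286,318),(376,318),(375,487),(288,487)]]);print(z,C.mean(0),np.linalg.norm(np.roll(C,-1,0)-C,axis=1))
P=np.array([g(p,100) for p in [(250,240),(413,240),(409,463),(260,463)]]);print('frame',P.mean(0),np.linalg.norm(np.roll(P,-1,0)-P,axis=1))
T=np.array([g(p,100) for p in [(133,200),(531,200),(517,494),(155,494)]]);print('top',T.mean(0))
plan([490.2,-143.8,105],10.7)
E
```

```text
131 [ 489.76 -145.18] [21.49 45.65 22.53 45.7 ]
135 [ 489.49 -143.5 ] [21.02 44.66 22.04 44.7 ]
139 [ 489.22 -141.83] [20.55 43.67 21.55 43.71]
frame [ 489.54 -143.18] [44.42 67.41 44.55 67.49]
top [ 489.73 -143.1 ]
t 5.83 shift [67.53 -0.85  0.93] turn [ 0.19 -0.01  0.01]
```

>>> carry_out([
  [-0.1,30,-1.2,0.6,0,0,0],
  [-0.1,60,-1.2,0.6,0,0,0],
  [-0.1,66.5,-1.2,0.6,0,0,0],
  [-0.1,66.5,-1.2,0.6,0,0,0],
  [0.6,66.5,-1.2,0.6,0,0,0],
], newtons=30)

```text
time_s: 6.45
eef_pos: [490.4, -143.8, 107.3]
ee_rot: [0.546, 0.45, 0.545, -0.45]
force: [-0.4, -0.1, -0.0]
grip_width: 0.353
```

>>> carry_out([
  [1,0,0,0,0,0,0],
  [1,0,0,0,0,0,0],
  [1,0,0,0,0,0,0],
  [1,0,0,0,0,0,0],
  [1,0,0,0,0,0,0],
], newtons=30)

```text
time_s: 7.08
eef_pos: [489.9, -143.7, 106.3]
ee_rot: [0.545, 0.45, 0.545, -0.45]
force: [-2.3, -2.4, 2.0]
grip_width: 0.255
```

```bash
python3 -c "
from h import *
st()"
```

```text
t 7.08 [ 489.91 -143.7   106.26] yaw 10.89202426818278 tilt [-9.99999942e-01  9.60790096e-05  3.26637536e-04] [-2.29278942 -2.40969423  2.00731137] 0.25504716761880747
```

>>> carry_out([
  [1,-6,0,0,0,0,0],
  [1,-18,0,0,0,0,0],
  [1,-36,0,0,0,0,0],
  [1,-60,0,0,0,0,0],
  [1,-90,0,0,0,0,0],
], newtons=40)

```text
time_s: 7.7
eef_pos: [489.7, -143.2, 197.3]
ee_rot: [0.545, 0.45, 0.545, -0.45]
force: [-0.1, 0.1, -1.0]
grip_width: 0.252
```

```bash
python3 -c "
from h import *
st();plan([557.5,104,200],-10.5)"
```

```text
t 7.7 [ 489.74 -143.25  197.34] yaw 10.893174627391218 tilt [-9.99999833e-01 -5.62056826e-05 -5.74898153e-04] [-0.14949475  0.07310617 -1.04442049] 0.25210676047402825
t 7.7 shift [  -2.53  113.26 -229.99] turn [ 2.139e+01 -3.000e-02  1.000e-02]
```

>>> carry_out([
  [1,-2.5,113,-185,21.5,0,0],
  [1,-2.5,113,-185,21.5,0,0],
  [1,-2.5,113,-185,21.5,0,0],
  [1,-2.5,113,-185,21.5,0,0],
  [1,-2.5,113,-185,21.5,0,0],
])

```text
time_s: 8.32
eef_pos: [566.2, 62.2, 199.1]
ee_rot: [0.453, 0.543, 0.453, -0.543]
force: [0.1, -1.0, -2.2]
grip_width: 0.25
```

```bash
python3 - <<'E'
from h import *
s=st()
import pickle;pickle.dump(s,open('s3.pkl','wb'))
save('wrist','w3.png',(170,40,490,280),2.4)
E
```

```text
t 8.32 [566.18  62.24 199.08] yaw -10.382065966525902 tilt [-9.99999653e-01  3.76672219e-04 -7.42415374e-04] [ 0.06085401 -0.98081087 -2.16977159] 0.2503648365264536
```

View pics/w3.png

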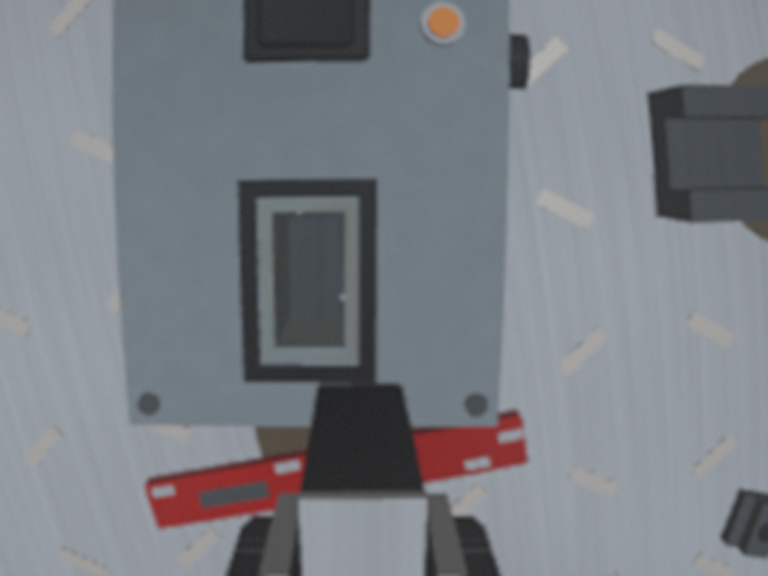

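The bay frame is at crop (239,181), (377,181), (377,381), (246,381). The cartridge hangs straight, with its bottom edge at y=384, x 319–402.

```bash
python3 - <<'E'
from h import *
import pickle
np.set_printoptions(suppress=True,precision=2)
s=pickle.load(open('s3.pkl','rb'))
q=s['ee_rot'];W=R.from_quat([q[1],q[2],q[3],q[0]]).as_matrix()
def g(p,z):
    o,d=wray(np.array(p)/2.4+[170,40],s);return (o+d*(z-o[2])/d[2])
def rep(n,pts,z):
    P=np.array([g(p,z) for p in pts]);m=P.mean(0);L=np.roll(P,-1,0)-P
    print(n,m,'tool',W.T@(m-s['eef_pos']),np.linalg.norm(L,axis=1),np.degrees(np.arctan2(L[:,1],L[:,0])))
rep('frame',[(239,181),(377,181),(377,381),(246,381)],100)
rep('slot',[(274,212),(344,212),(344,346),(274,346)],100)
rep('pale',[(257,197),(360,197),(359,366),(261,366)],100)
for z in(155,158,161): rep('bottom edge',[(319,384),(402,384)],z)
for z in(225,228): rep('cap edge',[(301,495),(426,495)],z)
E
```

```text
frame [556.58 104.83 100.  ] tool [ 99.11 -17.16 -40.1 ] [44.61 66.84 44.62 67.42] [ -11.25 -100.24  169.49   79.74]
slot [556.66 105.79 100.  ] tool [ 99.11 -17.25 -41.06] [22.69 44.59 23.5  44.79] [ -11.13 -100.73  169.36   78.23]
pale [556.49 104.82 100.  ] tool [ 99.11 -17.24 -40.07] [33.33 56.38 33.16 56.74] [ -11.19 -100.83  169.44   79.34]
bottom edge [569.89  83.46 155.  ] tool [ 44.1   -0.2  -21.51] [21.73 21.73] [-10.46 169.54]
bottom edge [570.05  84.32 158.  ] tool [ 41.1   -0.19 -22.39] [21.38 21.38] [-10.46 169.54]
bottom edge [570.22  85.18 161.  ] tool [ 38.1   -0.18 -23.27] [21.03 21.03] [-10.46 169.54]
cap edge [570.61  83.79 225.  ] tool [-25.9    0.48 -22.02] [21.59 21.59] [-10.47 169.53]
cap edge [570.86  85.15 228.  ] tool [-28.9    0.48 -23.41] [21.04 21.04] [-10.47 169.53]
```

>>> carry_out([
  [1,0,-17.2,-40,0.2,0,0],
  [1,10,-17.2,-40,0.2,0,0],
  [1,25,-17.2,-40,0.2,0,0],
  [1,45,-17.2,-40,0.2,0,0],
  [1,45,-17.2,-40,0.2,0,0],
])

```text
time_s: 9.0
eef_pos: [555.6, 100.7, 151.9]
ee_rot: [-0.449, -0.544, -0.451, 0.546]
force: [-0.0, 0.6, -2.3]
grip_width: 0.252
```

>>> carry_out([
  [1,0,0,0,0,0,0],
  [1,0,0,0,0,0,0],
  [1,0,0,0,0,0,0],
  [1,0,0,0,0,0,0],
  [1,0,0,0,0,0,0],
])

```text
time_s: 9.62
eef_pos: [556.4, 102.0, 153.8]
ee_rot: [0.451, 0.545, 0.451, -0.545]
force: [-0.1, -0.2, -1.2]
grip_width: 0.252
```

```bash
python3 -c "
from h import *
st();plan([556.6,104.7,140],-10.6)"
```

```text
t 9.62 [556.35 101.96 153.76] yaw -10.807276275670082 tilt [-9.99999991e-01  1.34790234e-04 -2.40353521e-05] [-0.0620925  -0.1515471  -1.19414305] 0.25196203342200607
t 9.62 shift [13.76 -0.27 -2.74] turn [-0.21 -0.   -0.01]
```

>>> carry_out([
  [1,0,-0.3,-2.7,0,0,0],
  [1,4,-0.3,-2.7,0,0,0],
  [1,8,-0.3,-2.7,0,0,0],
  [1,11,-0.3,-2.7,0,0,0],
  [1,14,-0.3,-2.7,0,0,0],
])

```text
time_s: 10.25
eef_pos: [556.5, 104.6, 139.4]
ee_rot: [-0.451, -0.545, -0.451, 0.545]
force: [-0.9, 0.3, -1.3]
grip_width: 0.254
```

```bash
python3 -c "
from h import *
st();plan([556.6,104.7,140],-10.6)"
```

```text
t 10.25 [556.54 104.61 139.41] yaw -10.81489836476658 tilt [-9.99999996e-01 -9.09016449e-05  1.42869492e-05] [-0.89655583  0.31372568 -1.25808896] 0.2540623254072753
t 10.25 shift [-0.59  0.04 -0.1 ] turn [-0.21  0.    0.01]
```

Bottom is at about the mouth. I'll go down gently.

>>> carry_out([
  [1,1,0,0,0,0,0],
  [1,2,0,0,0,0,0],
  [1,3,0,0,0,0,0],
  [1,4,0,0,0,0,0],
  [1,5,0,0,0,0,0],
])

```text
time_s: 10.88
eef_pos: [556.5, 104.7, 134.6]
ee_rot: [0.451, 0.545, 0.451, -0.545]
force: [0.2, -0.7, -1.4]
grip_width: 0.251
```

>>> carry_out([
  [1,1.5,0,0,0,0,0],
  [1,3,0,0,0,0,0],
  [1,4.5,0,0,0,0,0],
  [1,6,0,0,0,0,0],
  [1,7.5,0,0,0,0,0],
])

```text
time_s: 11.5
eef_pos: [556.5, 104.7, 127.1]
ee_rot: [0.451, 0.545, 0.451, -0.545]
force: [0.4, -0.1, -1.5]
grip_width: 0.252
```

>>> carry_out([
  [1,2,0,0,0,0,0],
  [1,4,0,0,0,0,0],
  [1,6,0,0,0,0,0],
  [1,8,0,0,0,0,0],
  [1,10,0,0,0,0,0],
])

```text
time_s: 12.12
eef_pos: [556.5, 104.6, 117.0]
ee_rot: [-0.451, -0.545, -0.451, 0.545]
force: [-0.1, 0.0, -1.1]
grip_width: 0.254
```

>>> carry_out([
  [1,1.5,0,0,0,0,0],
  [1,3,0,0,0,0,0],
  [1,4.5,0,0,0,0,0],
  [1,6,0,0,0,0,0],
  [1,7,0,0,0,0,0],
])

```text
time_s: 12.75
eef_pos: [556.5, 104.6, 110.1]
ee_rot: [-0.451, -0.545, -0.451, 0.545]
force: [0.0, -0.5, -1.2]
grip_width: 0.246
```

>>> carry_out([
  [1,0.8,0,0,0,0,0],
  [1,1.6,0,0,0,0,0],
  [1,2.2,0,0,0,0,0],
  [1,2.6,0,0,0,0,0],
  [1,3,0,0,0,0,0],
])

```text
time_s: 13.38
eef_pos: [556.6, 104.6, 107.2]
ee_rot: [0.451, 0.545, 0.451, -0.545]
force: [-1.0, 0.3, -1.1]
grip_width: 0.255
```

>>> carry_out([
  [1,0.6,0,0,0,0,0],
  [1,1.2,0,0,0,0,0],
  [1,1.8,0,0,0,0,0],
  [1,2.3,0,0,0,0,0],
  [1,2.8,0,0,0,0,0],
])

```text
time_s: 14.0
eef_pos: [556.6, 104.7, 104.7]
ee_rot: [0.451, 0.545, 0.451, -0.545]
force: [0.1, -0.9, 2.3]
grip_width: 0.252
```

Seated on the spring (about 3.5 N). I'll release, lift, close the fingers and push with them shut.

>>> carry_out([
  [-0.1,0,0,0,0,0,0],
  [-0.1,0,0,0,0,0,0],
  [-0.1,0,0,0,0,0,0],
  [-0.1,-10,0,0,0,0,0],
  [-0.1,-30,0,0,0,0,0],
])

```text
time_s: 14.62
eef_pos: [556.3, 104.6, 134.8]
ee_rot: [-0.45, -0.545, -0.451, 0.545]
force: [-0.2, 0.6, 0.9]
grip_width: 0.553
```

>>> carry_out([
  [-0.1,-40,0,0,0,0,0],
  [0,-50,0,0,0,0,0],
  [1,-50,0,0,0,0,0],
  [1,-50,0,0,0,0,0],
  [1,-50,0,0,0,0,0],
])

```text
time_s: 15.25
eef_pos: [556.2, 104.6, 183.4]
ee_rot: [-0.45, -0.544, -0.451, 0.545]
force: [-0.2, -0.8, 0.8]
grip_width: 0.005
```

```bash
python3 - <<'E'
from h import *
s=st()
save('wrist','w4.png',(190,80,490,320),2.0)
E
```

```text
t 15.25 [556.18 104.63 183.38] yaw -10.814232799080616 tilt [-9.99998311e-01 -1.81644481e-03  2.79758212e-04] [-0.19743152 -0.8382147   0.84628047] 0.005006050198442107
```

View pics/w4.png

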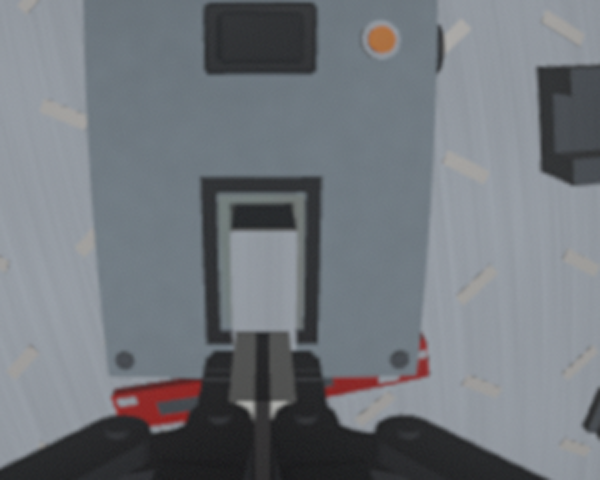

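The cartridge stands upright in the bay. Its top should be near z≈135, so the stop should come at about 107.6.

>>> carry_out([
  [1,15,0,0,0,0,0],
  [1,30,0,0,0,0,0],
  [1,40,0,0,0,0,0],
  [1,43,0,0,0,0,0],
  [1,45,0,0,0,0,0],
])

```text
time_s: 15.92
eef_pos: [556.7, 104.6, 139.4]
ee_rot: [0.451, 0.545, 0.451, -0.545]
force: [0.2, 0.5, -0.3]
grip_width: 0.005
```

>>> carry_out([
  [1,2,0,0,0,0,0],
  [1,4,0,0,0,0,0],
  [1,6,0,0,0,0,0],
  [1,8,0,0,0,0,0],
  [1,10,0,0,0,0,0],
])

```text
time_s: 16.55
eef_pos: [556.7, 104.6, 129.6]
ee_rot: [0.451, 0.545, 0.451, -0.545]
force: [0.1, -0.1, 4.6]
grip_width: -0.0
```

>>> carry_out([
  [1,2.5,0,0,0,0,0],
  [1,5,0,0,0,0,0],
  [1,7.5,0,0,0,0,0],
  [1,10,0,0,0,0,0],
  [1,12.5,0,0,0,0,0],
])

```text
time_s: 17.18
eef_pos: [556.8, 104.7, 117.3]
ee_rot: [0.451, 0.545, 0.45, -0.545]
force: [-2.2, 0.3, 7.3]
grip_width: 0.001
```

>>> carry_out([
  [1,1.4,0,0,0,0,0],
  [1,2.8,0,0,0,0,0],
  [1,4.2,0,0,0,0,0],
  [1,5.2,0,0,0,0,0],
  [1,6,0,0,0,0,0],
])

```text
time_s: 17.8
eef_pos: [556.8, 104.7, 111.2]
ee_rot: [0.451, 0.545, 0.451, -0.545]
force: [-2.2, -0.2, 7.1]
grip_width: -0.002
```

>>> carry_out([
  [1,0.5,0,0,0,0,0],
  [1,1,0,0,0,0,0],
  [1,1.5,0,0,0,0,0],
  [1,2,0,0,0,0,0],
  [1,2.5,0,0,0,0,0],
])

```text
time_s: 18.42
eef_pos: [556.8, 104.7, 108.9]
ee_rot: [0.451, 0.545, 0.45, -0.545]
force: [-1.9, -0.6, 8.9]
grip_width: -0.0
```

>>> carry_out([
  [1,0.3,0,0,0,0,0],
  [1,0.6,0,0,0,0,0],
  [1,0.9,0,0,0,0,0],
  [1,1.1,0,0,0,0,0],
  [1,1.3,0,0,0,0,0],
])

```text
time_s: 19.05
eef_pos: [556.8, 104.6, 107.5]
ee_rot: [0.451, 0.545, 0.45, -0.545]
force: [-1.3, 0.4, 8.8]
grip_width: 0.0
```

>>> carry_out([
  [1,0.3,0,0,0,0,0],
  [1,0.5,0,0,0,0,0],
  [1,0.7,0,0,0,0,0],
  [1,0.9,0,0,0,0,0],
  [1,1.0,0,0,0,0,0],
])

```text
time_s: 19.68
eef_pos: [556.8, 104.7, 107.4]
ee_rot: [0.451, 0.545, 0.45, -0.544]
force: [-4.8, -0.2, 16.1]
grip_width: 0.003
```

At the stop (16 N), so I'll let go.

>>> carry_out([
  [1,-3,0,0,0,0,0],
  [1,-9,0,0,0,0,0],
  [1,-20,0,0,0,0,0],
  [1,-50,0,0,0,0,0],
  [1,-76,0,0,0,0,0],
])

```text
time_s: 20.3
eef_pos: [556.4, 104.7, 183.2]
ee_rot: [-0.451, -0.545, -0.451, 0.545]
force: [-0.2, 0.3, -0.0]
grip_width: -0.008
```

>>> carry_out([
  [1,0,0,0,0,0,0],
  [1,0,0,0,0,0,0],
  [1,0,0,0,0,0,0],
  [1,0,0,0,0,0,0],
  [1,0,0,0,0,0,0],
])

```text
time_s: 20.92
eef_pos: [556.5, 104.6, 181.8]
ee_rot: [-0.451, -0.545, -0.451, 0.545]
force: [-0.3, -0.1, -0.3]
grip_width: -0.0
```

```bash
python3 - <<'E'
from h import *
s=st()
save('wrist','w5.png',(190,80,490,320),2.0)
E
```

```text
t 20.93 [556.45 104.64 181.75] yaw -10.810176800016784 tilt [-9.99999841e-01 -5.58095408e-04  8.32421069e-05] [-0.29910635 -0.10960334 -0.2654764 ] -1.644828593138382e-05
```

View pics/w5.png

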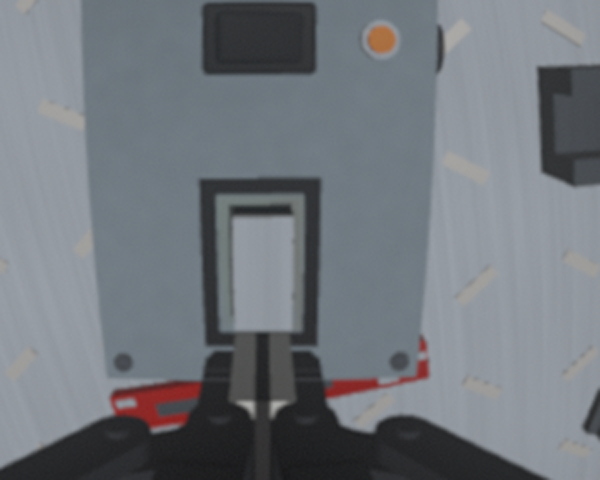

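The cap is now low in the bay, with its near edge at y=214 against 229 before, and it stays down without the fingers. That means the catch holds.

```bash
python3 -c "
from h import *
print(order.finish_job())"
```

```text
the job is handed in; nothing more can be done
None
```

The cartridge is in the control box's bay, held down by the catch, and the job is handed in at about 21 s; the hand-in gives no verdict.

- **Dock:** I pushed the cartridge down with shut fingers to the stop. The last force reading was 17.8 N, over the advised 14 N but under the 28 N limit. The wrist picture then showed it popped up. I gripped it across its 22 mm side and lifted it out.
- **Control box:** After one close look to line up with the bay, it went in with no measurable side contact. It met the seat at a tool height of about 105 mm. I released it, then pushed it down with shut fingers to the stop. The last reading there was 16.1 N, also a little over the advised 14 N.
- **Last checks:** With the arm lifted about 75 mm clear and the force reading near zero, the wrist picture showed the cartridge staying low, upright and centred.
- **Not re-checked:** I took no final picture of the dock or the other things on the table. The dock's seat was seen up when the cartridge popped and was not touched afterwards. The nearby clamp bar looked unmoved.

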